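# Lock the battery cap of the kitchen scale with the screwdriver

### The arm

A 7-joint arm with a two-finger parallel gripper is mounted at the origin on the work surface. World frame = base frame: x ahead of the robot, y to its left, z up, the work surface at z = 0. Lengths are in m, angles in rad, forces in N, time in s.
With the tool pointing down it reaches from about 0.425 to 0.95 m from the base axis. Payload 4.7 kg.
Tool frame: the origin (TCP) lies at the very end of the fingers, on their centre line; the grasp point (between the pads) lies 19 mm behind it (bot.tcp_to_grasp is the distance from the TCP to the grasp point, in m); z points along the fingers, y is the line along which they close (so a half turn about z gives the same grasp; the last joint's range is limited). The gripper opens to 87 mm and grips with 3 to 60 N. Pads are 19 mm wide; open, the fingers measure 117 mm over their backs; the gripper's body (75 mm by 190 mm) begins 51 mm behind the grasp point.
Start: joints at [1.276, 0.469, -0.049, 1.532, 0.024, 1.141, -0.082], TCP at [0.177, -0.651, 0.223] pointing down, gripper open.
Joint ranges: [-2.59, 2.59], [-0.33, 1.99], [-1.39, 1.29], [0.1, 2.45], [-1.04, 4.18], [0.21, 1.99], [-2.66, 2.66]. Speed limits (rad/s): [2.57, 2.57, 3.14, 3.14, 3.14, 3.14, 3.14].

### API

Orientations are given as a rotation vector (axis times angle).
In Python, from plant import status, eyes, workorder, bot gives the robot as it stands.
- The arm moves only by the tool drive_tool, never from a script. Its argument "deltas" is a list of rows, each a list of 7 numbers: the turn, a rotation vector about the tool's x, y, z in degrees, then the shift along the tool's x, y, z in cm, then the gripper's target within -1 to 1 (fully open at 1, half-way at 0, shut at -1). In form: [[rx, ry, rz, tx, ty, tz, hand], ...]. A call has 1 to 5 rows; each row shifts and turns the commanded pose from where the row before left it, along the tool's axes as they then stand; what a row does not reach is not made up. A row lasts 1/10 s, in which the tool goes at most 50 mm and 8.59 degrees, less where a joint would pass 70% of its speed; a pose out of reach is approached as far as the arm can. A call with a gripper value outside its range is refused whole. The fingers move at their own pace and stop on an object; the grip force is fixed at half the most. Time passes only in rows, so rows that do not move let the fingers close. It gives the time, the measured TCP pose, the force, the opening and the grip force at its end, in the units of the state.
- status.sense(): the state, without advancing time (a new reading comes with each control period).
- eyes.snapshot(name): name is "scene" or "top" or "wrist"; returns (picture, depth): 480x640x3 uint8, blue, green, red; 480x640 float32, m along the optical axis (not along the pixel's ray), 0 where there is no reading.
- eyes.camera_params(name): a dict with "fov_y" (degrees; the focal length in pixels is half the picture's height over the tangent of half this angle, whatever the lens; pixels are square), "cx", "cy" (the principal point, pixels), "R" (3x3) and "t" (3): a world point X has camera coordinates R X + t. Camera axes: x right, y down, z forward; pixel columns grow to the right and rows downward; lengths in m; the calibration is good to about 2 mm. A picture is of the moment at which its call begins: read the wrist's pose just before it. camera_params takes no time and is no camera call; for the wrist camera it gives the pose at the moment of the call.
- workorder.finish_job(): hands the job in; it is judged then, once.
The state is a dict: "clock": time; "joints": joint angles; "joint_velocities": joint speeds; "effort": joint torques, N m; "tool_pos": TCP position; "ee_rot": TCP orientation; "force": force on the tool from outside, world axes, zero at the start; "torque": the same for the moment, N m; "grip_width": finger opening in m; "gripper_force": force on a finger pad.
Only numpy, scipy, OpenCV 4.12 (cv2) and the standard library are available. Lean on these libraries where they do the work, as an engineer would, in place of code of your own. Each camera call takes 0.05 s, during which the arm holds its last target. There are 200 camera calls.

### The job

The kitchen scale lies face down and its battery cap is not locked. Take the broad-bladed screwdriver (the one with the thick square handle) from its pine block, push its blade down into the slot of the cap so that the cap sinks against its spring, and keep it pushed down while turning clockwise (seen from above) about 75 degrees, until the cap is locked. Then put the screwdriver back upright into the hole of the block it came from and let go.

Things in the scene. Friction and masses are not known exactly. Their poses are not given: they have to be found in the camera images.
- driver_mid (a point): Centre of the handle (dark, square 34 x 34 mm, 80 mm tall) of the broad-bladed driver, 130 g, upright in a pine block. Black collar 44 mm wide under the handle, its underside 46 mm below the point, rests on the block; blade tip 106 mm below. z up the driver, x along the blade's width (14 mm; 3 mm thick); handle faces square to x and y. The driver with a slender round handle is a bystander.
- stand_hole0 (a point): Fixed pine block, 70 x 70 x 75 mm tall, in which the broad-bladed driver stands. The point is the centre of the mouth of its upright round hole, on the block's top; hole 27 mm wide right through, mouth bevelled 4 mm. With the driver in place its handle centre is 46 mm above this point.
- cap_slot (a point): Middle of the slot's floor in the white battery cap (52 mm wide) amid the fixed grey scale (140 x 190 x 22 mm); about 34 mm above the bench. x along the slot, z up, turning with the cap. Slot 18 x 5 mm in its lowest 4 mm, flaring to 29 x 16 mm at its rim, 14 mm above the point, to guide the blade. The cap can be pushed down 6 mm, spring 1.2 N per mm, and rises when let go.
- cap (a joint): Turn of the battery cap in rad: 0 open (slot along the scale's short side), growing clockwise seen from above, stop at 1.4, locked above 0.85. Starts between 0 and 0.15, stays where it is left; turning takes about 0.1 N m.

How it is judged:
On the way, in this order (a step that is already met when the one before it is completed fails the run):
1. the blade is seated in the slot and pushes the cap down by 2 mm or more (distance of cap_slot from where it was at the start of the episode above 0.002 m and horizontal distance between driver_mid and cap_slot below 0.015 m and z of driver_mid in the frame of cap_slot below 0.111 m and angle between driver_mid's own z axis and vertical below 0.2 rad), for 0.2 s.
2. the cap is turned past 0.85 rad with the blade still seated and pushing it down by 1 mm or more (value of joint cap above 0.85 rad and distance of cap_slot from where it was at the start of the episode above 0.001 m and horizontal distance between driver_mid and cap_slot below 0.015 m and z of driver_mid in the frame of cap_slot below 0.112 m), for 0.1 s.
At the end, for the whole second after the job is handed in: The cap is turned past 0.85 rad (locked), and the broad-bladed screwdriver stands upright (within 10 degrees) in its block, its handle centre within 15 mm of the hole's axis and 36 to 56 mm above the hole's mouth, released (value of joint cap above 0.85 rad and horizontal distance between driver_mid and stand_hole0 below 0.015 m and z of driver_mid in the frame of stand_hole0 between 0.036 and 0.056 m and angle between driver_mid's own z axis and vertical below 0.17 rad); the robot touches nothing.
It also fails if it takes over 54 s, if anything falls off the work surface, if the arm or the gripper's body presses on something with over 40 N, if the wrist force passes 120 N, or if a joint passes its speed limit or range.

## Working session

There is one attempt and no reset: what is moved stays moved. The work goes in short steps, Python scripts to look and compute and a tool call to move; the robot and the scene stay as the last step left them, time stands still between calls to the robot, and variables do not carry over. Pictures are saved under pics/ and viewed, at most 10 in all, crops included, and the job is handed in when it is done.

Besides the shell and the picture viewer there is one more tool, called after "Request:" as name(argument=value, ...), one argument or row to a line, values as JSON. drive_tool: Moves the arm, as the interface text tells. Its arguments: {"type":"object","properties":{"deltas":{"type":"array"}},"required":["deltas"]}

```bash
mkdir -p pics; ls
python3 - <<'E'
from plant import status, eyes, workorder, bot
import cv2, numpy as np
s=status.sense(); print(s['clock'],s['tool_pos'],s['ee_rot'],s['grip_width'],bot.tcp_to_grasp)
for n in("scene","top"):
    p,d=eyes.snapshot(n); cv2.imwrite(f'pics/{n}.png',p); np.save(f'pics/{n}.npy',d)
    c=eyes.camera_params(n); print(n,c)
E
```

```text
pics
0.0 [ 0.17716747 -0.65070653  0.22149151] [-3.11197374e+00 -4.16139508e-01  5.36277788e-04] 0.08719744913491473 0.0187
scene {'fov_y': 48.6463283239353, 'cx': 321.16252273457565, 'cy': 236.50667145952596, 'R': array([[ 0.7157187 ,  0.69804168,  0.02201277],
       [ 0.47369524, -0.46204759, -0.74974986],
       [-0.5131857 ,  0.54703733, -0.66135512]]), 't': array([-0.31937857, -0.2015026 ,  1.28457702])}
top {'fov_y': 51.984547626494646, 'cx': 321.54148063384554, 'cy': 241.61184222032037, 'R': array([[ 0.04182672, -0.99910358,  0.00652392],
       [-0.96816477, -0.04214265, -0.24674072],
       [ 0.24679447,  0.00400412, -0.96905957]]), 't': array([-0.08942567,  0.54638341,  0.83240779])}
```

View pics/scene.png

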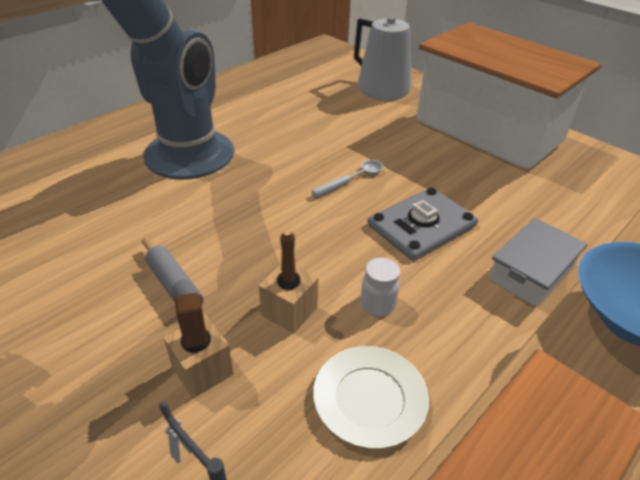

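View pics/top.png

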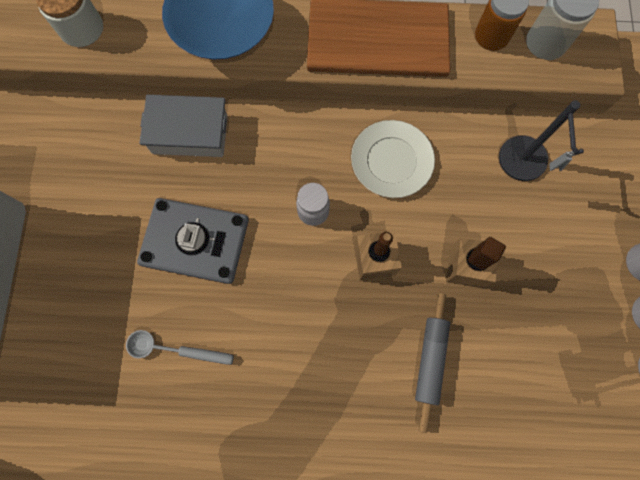

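The top view shows the broad driver's handle at (490,250), the slender driver at (382,245), and the scale with its white cap at (192,238). In the scene view the broad driver is at (192,325) and the cap at (425,212). Next I'll measure from depth and enlarged crops.

```bash
cat > h.py <<'E'
import numpy as np, cv2
from plant import status, eyes, workorder, bot
def cloud(d,c):
    f=240/np.tan(np.radians(c['fov_y']/2)); v,u=np.mgrid[:480,:640]
    P=np.stack([(u-c['cx'])/f*d,(v-c['cy'])/f*d,d],-1)
    return (P-c['t'])@c['R']
def proj(X,c):
    f=240/np.tan(np.radians(c['fov_y']/2)); x=np.asarray(X)@c['R'].T+c['t']
    return x[...,:2]/x[...,2:]*f+[c['cx'],c['cy']]
E
python3 - <<'E'
from h import *
for n,(b,k) in dict(top=((440,225,520,295),(140,190,255,290)),scene=((155,280,245,400),(365,180,480,260))).items():
    d=np.load(f'pics/{n}.npy'); W=cloud(d,eyes.camera_params(n)); W[d==0]=np.nan
    def sub(q): return W[q[1]:q[3],q[0]:q[2]].reshape(-1,3)
    P=sub(b); 
    print(n,'zmax',np.nanpercentile(P[:,2],[50,90,99,100]))
    for lo,hi in((.068,.08),(.10,.12),(.12,.14),(.14,.158),(.158,.175)):
        Q=P[(P[:,2]>lo)&(P[:,2]<hi)]
        if len(Q)>5: r=cv2.minAreaRect((Q[:,:2]*1000).astype('f4')); print(lo,len(Q),Q.mean(0).round(4),r)
    P=sub(k)
    for lo,hi in((.015,.03),(.04,.06)):
        Q=P[(P[:,2]>lo)&(P[:,2]<hi)]
        if len(Q)>5: r=cv2.minAreaRect((Q[:,:2]*1000).astype('f4')); print('scale',lo,len(Q),Q.mean(0).round(4),r)
a=cv2.imread('pics/top.png'); s=cv2.imread('pics/scene.png')
c=lambda im,x,y,w,h:cv2.resize(im[y:y+h,x:x+w],(400,300),interpolation=cv2.INTER_CUBIC)
cv2.imwrite('pics/crop.png',np.vstack([np.hstack([c(a,162,216,60,45),c(a,440,225,80,60)]),np.hstack([c(s,395,190,60,45),c(s,135,285,120,90)])]))
E
```

```text
top zmax [0.00242377 0.12980115 0.16279045 0.16534865]
0.068 849 [ 0.5203 -0.3387  0.0754] ((527.7763061523438, -348.1175231933594), (70.86945343017578, 71.52033233642578), 81.9770278930664)
0.1 102 [ 0.5192 -0.3373  0.1109] ((523.0762939453125, -337.5607604980469), (42.60777282714844, 20.85914421081543), 20.9044132232666)
0.12 107 [ 0.5193 -0.3372  0.1307] ((523.079345703125, -337.1946716308594), (42.006351470947266, 20.1865177154541), 20.378734588623047)
0.14 125 [ 0.5198 -0.3383  0.1504] ((524.9072875976562, -346.2375183105469), (35.501808166503906, 29.81307601928711), 55.41019058227539)
0.158 372 [ 0.527  -0.3474  0.1613] ((527.5484619140625, -347.4035949707031), (32.88895034790039, 32.85194396972656), 58.79734420776367)
scale 0.015 6117 [0.5539 0.181  0.0228] ((556.9385986328125, 183.26815795898438), (189.57391357421875, 140.21041870117188), 81.14115142822266)
scale 0.04 319 [0.5567 0.1836 0.0464] ((556.2262573242188, 179.05706787109375), (38.83125686645508, 42.30096435546875), 80.50152587890625)
scene zmax [0.00171755 0.10822708 0.16128861 0.16353075]
0.068 1326 [ 0.5364 -0.352
[... 232 characters left out ...]
72695159912)
0.12 257 [ 0.5411 -0.354   0.13  ] ((538.8518676757812, -348.0453186035156), (20.679536819458008, 40.25398635864258), 0.6932489275932312)
0.14 258 [ 0.5396 -0.3538  0.15  ] ((528.9658203125, -348.0003356933594), (33.957725524902344, 33.29357147216797), 60.06066131591797)
0.158 430 [ 0.5287 -0.3478  0.1605] ((527.3388671875, -347.04656982421875), (32.33354568481445, 34.797447204589844), 58.3259162902832)
scale 0.015 3635 [0.5637 0.1732 0.0221] ((558.0323486328125, 184.44598388671875), (192.89645385742188, 140.53179931640625), 80.685791015625)
scale 0.04 233 [0.5573 0.1841 0.0453] ((556.1724853515625, 185.53250122070312), (31.157306671142578, 45.86918640136719), 81.84453582763672)
```

View pics/crop.png

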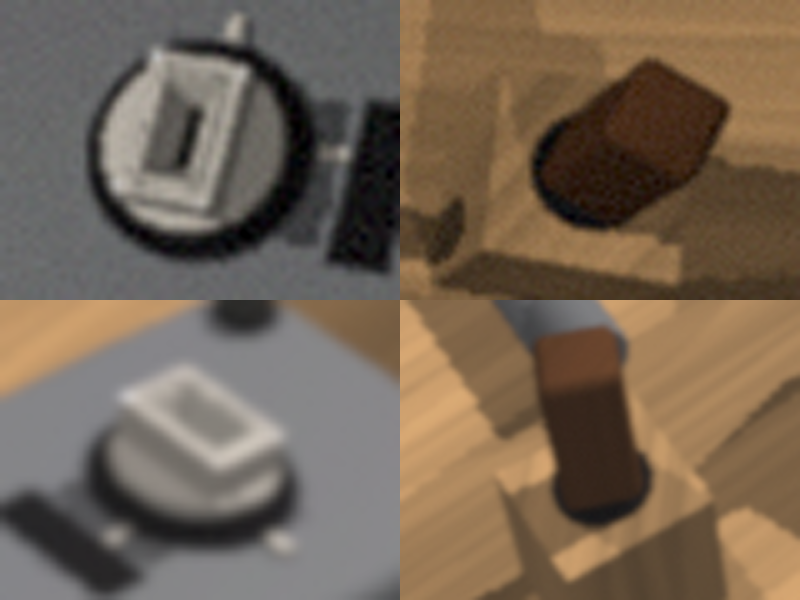

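The crops show the driver upright. The broad driver's handle top and collar are clear, and the cap has a raised funnel. The funnel's rim corners in the top crop are about (155,50), (250,65), (215,215), (115,195). In the scene crop they are (185,362), (287,437), (215,473), (120,397).

```bash
cat >> h.py <<'E'
from scipy.spatial.transform import Rotation as Ro
def ray(px,c,z):
    f=240/np.tan(np.radians(c['fov_y']/2)); px=np.asarray(px,float)
    D=np.c_[(px-[c['cx'],c['cy']])/f,np.ones(len(px))]@c['R']; o=-c['R'].T@c['t']
    return o+D*((z-o[2])/D[:,2])[:,None]
def plan(pos,psi,s=None):
    """needed turn (deg, tool axes), then shift (cm, along tool axes AFTER turn); tool down, tool y at psi deg"""
    s=s or status.sense(); R=Ro.from_rotvec(s['ee_rot']); a=np.radians(psi)
    y=np.array([np.cos(a),np.sin(a),0]); z=np.array([0,0,-1.]); T=Ro.from_matrix(np.c_[np.cross(y,z),y,z])
    print('clk',round(s['clock'],2),'tcp',s['tool_pos'].round(4),'turn',np.degrees((R.inv()*T).as_rotvec()).round(2),'shift',(T.inv().apply(np.asarray(pos)-s['tool_pos'])*100).round(2),
      'F',np.round(s['force'],1),'grip',round(s['grip_width'],4),'q7',np.round(s['joints'][6],2))
E
python3 - <<'E'
from h import *
for n,o,pts in(('top',(162,216),[(155,50),(250,65),(215,215),(115,195)]),('scene',(395,190),[(185,362-300),(287,137),(215,173),(120,97)])):
    W=ray(np.array(pts)/6.667+o,eyes.camera_params(n),.048)[:,:2]*1000
    e=np.roll(W,-1,0)-W
    print(n,W.round(1).tolist(),W.mean(0),np.linalg.norm(e,axis=1),np.degrees(np.arctan2(e[:,1],e[:,0])))
plan([.5275,-.3475,.25],-31.5)
plan([.5275,-.3475,.102],-31.5)
E
```

```text
top [[579.1, 192.7], [575.8, 165.4], [531.9, 170.6], [536.4, 199.2]] [555.80693829 181.96383399] [27.48396288 44.23674436 28.89549511 43.12166224] [-96.75052672 173.15250174  80.98867261  -8.69599856]
scene [[538.0, 202.5], [581.5, 194.4], [576.4, 164.7], [534.6, 173.9]] [557.61527229 183.86698383] [44.22919614 30.07420178 42.84291087 28.76382146] [-10.58547482 -99.6346891  167.58266546  83.21637899]
clk 0.1 tcp [ 0.1772 -0.6508  0.2216] turn [-1.000e-01 -3.000e-02 -4.327e+01] shift [44.16 14.03 -2.84] F [-0.5  0.5  0.1] grip 0.0867 q7 -0.08
clk 0.1 tcp [ 0.1772 -0.6508  0.2216] turn [-1.000e-01 -3.000e-02 -4.327e+01] shift [44.16 14.03 11.96] F [-0.5  0.5  0.1] grip 0.0867 q7 -0.08
```

Run:
```python
from h import *
d=np.load('pics/top.npy'); W=cloud(d,eyes.camera_params('top'))
P=W[90:185,490:600].reshape(-1,3); P=P[P[:,2]>.03]
for lo in (.03,.08,.12,.16,.2,.25):
    Q=P[(P[:,2]>lo)&(P[:,2]<lo+.05)]
    if len(Q): print(lo,len(Q),Q.min(0).round(3),Q.max(0).round(3))
P=W[225:270,365:400].reshape(-1,3); print(P[P[:,2]>.1].mean(0),P[:,2].max())
```

```text
0.03 1635 [ 0.752 -0.625  0.03 ] [ 0.879 -0.387  0.08 ]
0.08 195 [ 0.752 -0.599  0.08 ] [ 0.878 -0.437  0.129]
0.12 307 [ 0.678 -0.48   0.12 ] [ 0.765 -0.461  0.17 ]
0.16 540 [ 0.678 -0.48   0.16 ] [ 0.766 -0.462  0.21 ]
0.2 388 [ 0.673 -0.479  0.2  ] [ 0.769 -0.463  0.229]
[ 0.52426803 -0.16512804  0.1701137 ] 0.9420511738421348
```

Request:
drive_tool(
  deltas=[
    [0,0,-8.5,0,0,0,1],
    [0,0,-8.5,0,0,0,1],
    [0,0,-8.5,0,0,0,1],
    [0,0,-8.5,0,0,0,1],
    [0,0,-8.5,0,0,0,1],
  ],
)

```text
clock: 0.6
tool_pos: [0.1772, -0.6509, 0.2219]
ee_rot: [-2.746, -1.525, -0.0]
force: [-0.4, 0.6, 0.2]
grip_width: 0.0868
gripper_force: 0.0
```

Request:
drive_tool(
  deltas=[
    [0,0,0,4.4,1.4,0,1],
    [0,0,0,4.4,1.4,0,1],
    [0,0,0,4.4,1.4,0,1],
    [0,0,0,4.4,1.4,0,1],
    [0,0,0,4.4,1.4,0,1],
  ],
)

```text
clock: 1.1
tool_pos: [0.3549, -0.5011, 0.2222]
ee_rot: [-2.751, -1.516, 0.0]
force: [1.4, -1.0, 0.5]
grip_width: 0.0871
gripper_force: 0.0
```

Request:
drive_tool(
  deltas=[
    [0,0,0,4.4,1.4,0,1],
    [0,0,0,4.4,1.4,0,1],
    [0,0,0,4.4,1.4,0,1],
    [0,0,0,0,0,0,1],
    [0,0,0,0,0,0,1],
  ],
)

```text
clock: 1.6
tool_pos: [0.4608, -0.4122, 0.2221]
ee_rot: [-2.748, -1.521, 0.001]
force: [-0.4, -1.3, 0.4]
grip_width: 0.0869
gripper_force: 0.0
```

Run:
```python
from h import *
plan([.5275,-.3475,.102],-31.5)
```

```text
clk 1.6 tcp [ 0.4608 -0.4122  0.2221] turn [-0.05 -0.   -0.58] shift [ 9.    2.31 12.01] F [-0.4 -1.3  0.4] grip 0.0869 q7 -0.02
```

Request:
drive_tool(
  deltas=[
    [0,0,-0.6,4.5,1.15,0,1],
    [0,0,0,4.5,1.15,0,1],
    [0,0,0,0,0,2,1],
    [0,0,0,0,0,2,1],
    [0,0,0,0,0,0,1],
  ],
)

```text
clock: 2.1
tool_pos: [0.5238, -0.3503, 0.1793]
ee_rot: [-2.741, -1.525, 0.007]
force: [-0.6, -0.2, -0.3]
grip_width: 0.0871
gripper_force: 0.0
```

Run:
```python
from h import *
plan([.5275,-.3475,.102],-31.5)
p,d=eyes.snapshot('wrist'); c=eyes.camera_params('wrist'); cv2.imwrite('pics/w1.png',p)
W=cloud(d,c); Q=W[(d>0)&(W[...,2]>.15)&(W[...,2]<.17)&(np.hypot(W[...,0]-.5275,W[...,1]+.3475)<.04)]
print(len(Q),cv2.minAreaRect((Q[:,:2]*1000).astype('f4')))
```

```text
clk 2.1 tcp [ 0.5238 -0.3503  0.1793] turn [-0.39  0.08 -0.32] shift [0.43 0.17 7.73] F [-0.6 -0.2 -0.3] grip 0.0871 q7 -0.18
4711 ((527.5841064453125, -346.46307373046875), (33.759620666503906, 34.02235794067383), 60.36891555786133)
```

View pics/w1.png

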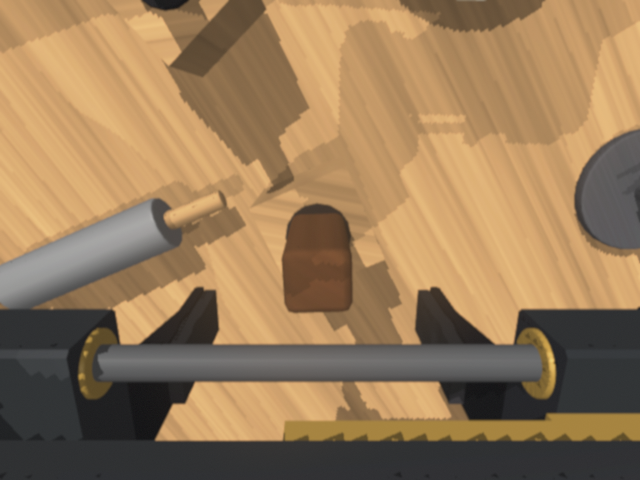

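The handle (columns 285–352, rows 205–310) sits centred between the open fingers. The wrist depth gives its angle as about 60°.

Request:
drive_tool(
  deltas=[
    [0,0,-1.5,0.45,0.12,0,1],
    [0,0,0,0,0,2.5,1],
    [0,0,0,0,0,2.6,1],
    [0,0,0,0,0,2.6,1],
    [0,0,0,0,0,0,1],
  ],
)

```text
clock: 2.65
tool_pos: [0.5286, -0.3458, 0.1033]
ee_rot: [-2.719, -1.564, 0.004]
force: [-0.9, -0.1, -0.2]
grip_width: 0.0873
gripper_force: 0.0
```

Run:
```python
from h import *
plan([.5276,-.3468,.102],-30)
```

```text
clk 2.65 tcp [ 0.5286 -0.3458  0.1033] turn [-0.3   0.01 -0.18] shift [-0.14 -0.03  0.13] F [-0.9 -0.1 -0.2] grip 0.0873 q7 -0.2
```

Request:
drive_tool(
  deltas=[
    [0,0,0,-0.1,0,0.1,-1],
    [0,0,0,0,0,0,-1],
    [0,0,0,0,0,0,-1],
    [0,0,0,0,0,0,-1],
    [0,0,0,0,0,0,-1],
  ],
)

```text
clock: 3.15
tool_pos: [0.5304, -0.3471, 0.1053]
ee_rot: [2.722, 1.566, 0.001]
force: [0.7, 0.8, -0.5]
grip_width: 0.0549
gripper_force: 0.0
```

Request:
drive_tool(
  deltas=[
    [0,0,0,0,0,0,-1],
    [0,0,0,0,0,0,-1],
    [0,0,0,0,0,0,-1],
    [0,0,0,0,0,0,-1],
  ],
)

```text
clock: 3.55
tool_pos: [0.5296, -0.3467, 0.1045]
ee_rot: [-2.722, -1.566, 0.001]
force: [-1.6, 0.9, 1.2]
grip_width: 0.0338
gripper_force: 30.0
```

Request:
drive_tool(
  deltas=[
    [0,0,0,0,0,-2,-1],
    [0,0,0,0,0,-3.5,-1],
    [0,0,0,0,0,-4,-1],
    [0,0,0,0,0,-4,-1],
    [0,0,0,0,0,-4,-1],
  ],
)

```text
clock: 4.05
tool_pos: [0.5299, -0.3469, 0.2807]
ee_rot: [-2.723, -1.567, 0.0]
force: [1.3, -1.2, -2.0]
grip_width: 0.034
gripper_force: 30.0
```

Request:
drive_tool(
  deltas=[
    [0,0,0,0,0,-1.5,-1],
    [0,0,0,0,0,0,-1],
  ],
)

```text
clock: 4.25
tool_pos: [0.5311, -0.3474, 0.2967]
ee_rot: [2.719, 1.565, 0.004]
force: [-0.7, 0.1, -1.4]
grip_width: 0.0337
gripper_force: 30.0
```

Run:
```python
from h import *
p,d=eyes.snapshot('scene'); c=eyes.camera_params('scene'); s=status.sense(); t=s['tool_pos']
plan([.557,.183,.3],-30)
q,_=eyes.snapshot('top'); c2=eyes.camera_params('top')
tip=t-[0,0,.087]; u=proj(tip,c).astype(int); v=proj(tip,c2).astype(int); print(u,v)
cr=lambda im,u:cv2.resize(im[max(0,u[1]-55):u[1]+35,max(0,u[0]-60):u[0]+60],(400*1,300),interpolation=cv2.INTER_CUBIC)
cv2.imwrite('pics/tip.png',np.hstack([cr(p,u),cr(q,v)]))
```

```text
clk 4.3 tcp [ 0.5299 -0.347   0.2941] turn [ 0.01  0.01 -0.17] shift [ 47.25 -24.15  -0.59] F [-0.8 -0.1 -1.9] grip 0.0338 q7 -0.13
[183 278] [503 239]
```

View pics/tip.png

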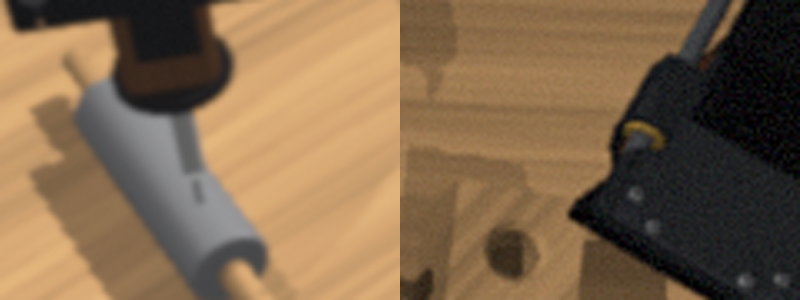

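The left crop shows the blade tip edge-on, as a thin line near (198,190). So the blade's width runs along the tool's closing axis (about -30°), the scene camera's line of sight.

Request:
drive_tool(
  deltas=[
    [0,0,-6.8,0,0,0,-1],
    [0,0,-6.8,0,0,0,-1],
    [0,0,-6.8,0,0,0,-1],
    [0,0,0,2.5,-0.3,0,-1],
    [0,0,0,4,-0.5,0,-1],
  ],
)

```text
clock: 4.85
tool_pos: [0.531, -0.2839, 0.2905]
ee_rot: [-2.405, -2.014, 0.005]
force: [0.1, 0.8, -1.4]
grip_width: 0.0338
gripper_force: 30.0
```

Request:
drive_tool(
  deltas=[
    [0,0,0,4.2,-0.5,0,-1],
    [0,0,0,4.2,-0.5,0,-1],
    [0,0,0,4.2,-0.5,0,-1],
    [0,0,0,4.2,-0.5,0,-1],
    [0,0,0,4.2,-0.5,0,-1],
  ],
)

```text
clock: 5.35
tool_pos: [0.5426, -0.0689, 0.2916]
ee_rot: [-2.4, -2.022, 0.005]
force: [0.3, 0.9, -1.5]
grip_width: 0.0338
gripper_force: 30.0
```

Request:
drive_tool(
  deltas=[
    [0,0,0,4.2,-0.5,0,-1],
    [0,0,0,4.2,-0.5,0,-1],
    [0,0,0,4.2,-0.5,0,-1],
    [0,0,0,4.2,-0.5,0,-1],
    [0,0,0,0,0,0,-1],
  ],
)

```text
clock: 5.85
tool_pos: [0.5506, 0.1063, 0.2922]
ee_rot: [-2.386, -2.034, 0.001]
force: [0.4, 0.6, -1.4]
grip_width: 0.0338
gripper_force: 30.0
```

Run:
```python
from h import *
plan([.557,.183,.17],-10)
```

```text
clk 5.85 tcp [0.5506 0.1063 0.2922] turn [-0.29 -0.2   0.9 ] shift [ 7.66 -0.7  12.22] F [ 0.4  0.6 -1.4] grip 0.0338 q7 -0.59
```

Run:
```python
from h import *
c=eyes.camera_params('wrist'); p,d=eyes.snapshot('wrist'); cv2.imwrite('pics/w2.png',p); np.save('pics/w2.npy',d); np.savez('pics/w2c.npz',**c)
u=proj([.557,.183,.048],c); print(u)
x,y=u.astype(int); x=min(max(x,100),540);y=min(max(y,75),405)
k=cv2.resize(p[y-75:y+75,x-100:x+100],(800,600),interpolation=cv2.INTER_CUBIC); cv2.imwrite('pics/w2k.png',k)
print(x-100,y-75)
```

```text
[311.98842495 122.51231865]
211 47
```

View pics/w2k.png

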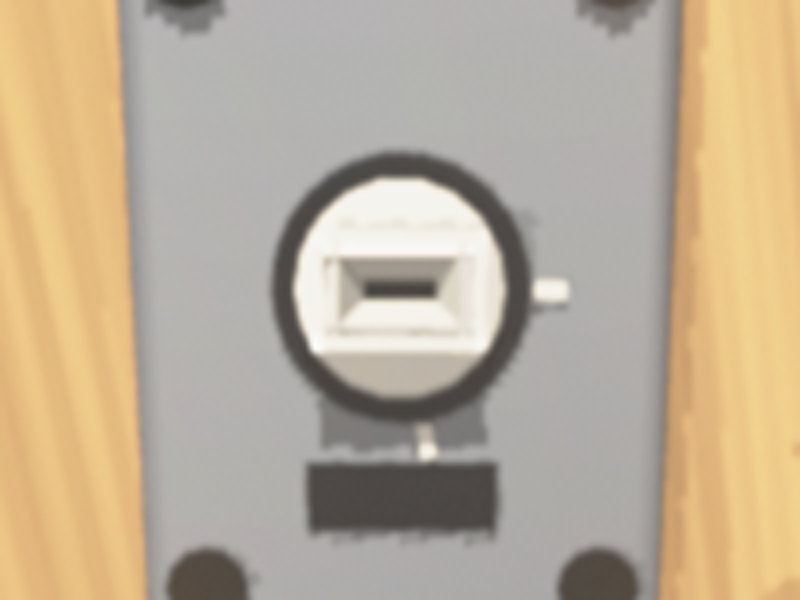

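View pics/w2.png

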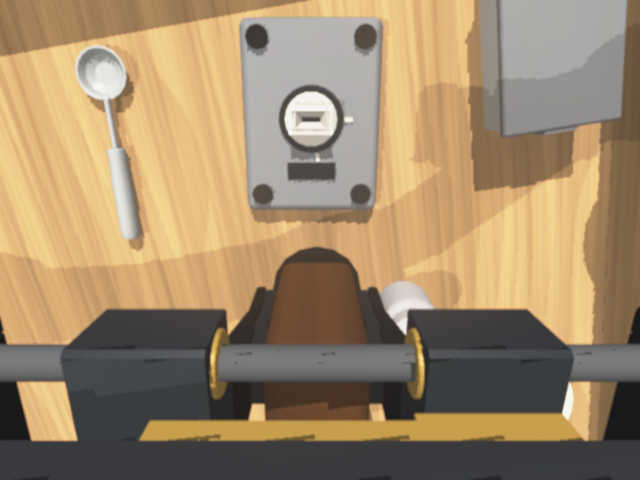

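The enlarged view shows the cap slot horizontal in the picture, along the tool's y. Its dark floor spans crop (362–438, 280–298), so its centre is full-picture pixel (311.0, 119.2). The full picture shows nothing in the way.

Run:
```python
from h import *
c=dict(np.load('pics/w2c.npz'))
W=ray([[311,119.2],[301.5,119.2],[320.5,119.2]],c,.037)
print(W); e=W[2]-W[1]; print(np.degrees(np.arctan2(e[1],e[0])),np.linalg.norm(e))
d=np.load('pics/w2.npy'); P=cloud(d,c); Q=P[(P[...,2]>.015)&(P[...,2]<.03)&(np.hypot(P[...,0]-.557,P[...,1]-.183)<.14)]
print(cv2.minAreaRect((Q[:,:2]*1000).astype('f4')))
Q=P[(P[...,2]>.044)&(P[...,2]<.052)&(np.hypot(P[...,0]-.557,P[...,1]-.183)<.03)]; print(len(Q),cv2.minAreaRect((Q[:,:2]*1000).astype('f4')))
plan([W[0][0],W[0][1],.17],-10)
```

```text
[[0.55636072 0.18617771 0.037     ]
 [0.54714328 0.18765562 0.037     ]
 [0.56557611 0.18470014 0.037     ]]
-9.109141342396246 0.01866826695715182
((556.1124877929688, 187.3181915283203), (188.5681915283203, 139.8397216796875), 81.00111389160156)
992 ((556.1201171875, 186.74261474609375), (26.634593963623047, 41.47213363647461), 80.89035034179688)
clk 5.9 tcp [0.5512 0.1022 0.292 ] turn [-0.27 -0.01  0.65] shift [ 8.36 -0.95 12.2 ] F [-0.2 -1.7 -1.5] grip 0.034 q7 -0.59
```

Request:
drive_tool(
  deltas=[
    [0,0,0,4.1,-0.45,0,-1],
    [0,0,0,4.1,-0.45,0,-1],
    [0,0,0,0,0,4,-1],
    [0,0,0,0,0,4,-1],
    [0,0,0,0,0,4,-1],
  ],
)

```text
clock: 6.4
tool_pos: [0.5573, 0.1789, 0.1711]
ee_rot: [-2.404, -2.023, 0.005]
force: [1.1, 0.0, -1.1]
grip_width: 0.034
gripper_force: 30.0
```

Request:
drive_tool(
  deltas=[
    [0,0,0,0,0,0,-1],
    [0,0,0,0,0,0,-1],
    [0,0,0,0,0,0,-1],
  ],
)

```text
clock: 6.7
tool_pos: [0.5594, 0.1811, 0.1764]
ee_rot: [2.403, 2.022, 0.005]
force: [1.1, 0.1, -1.5]
grip_width: 0.0337
gripper_force: 30.0
```

Run:
```python
from h import *
for i in range(4):
    n=('scene','top','scene','wrist')[i]; p,d=eyes.snapshot(n); plan([.5565,.185,.17],-9.3)
    if i==0: c=eyes.camera_params('scene'); k=p; dd=d
    if i==3: w=p
t=status.sense()['tool_pos']; tip=t-[0,0,.0895]
u=proj(tip,c); print(u,proj([.5565,.185,.048],c)); x,y=u.astype(int)
print(x-40,y-25)
cv2.imwrite('pics/hov.png',cv2.resize(k[y-25:y+35,x-40:x+40],(800,600),interpolation=cv2.INTER_CUBIC)); cv2.imwrite('pics/w3.png',w)
```

```text
clk 6.75 tcp [0.5595 0.1813 0.1767] turn [ 0.2  -0.1  -0.51] shift [ 0.32 -0.35  0.67] F [-0.9  0.6 -0.2] grip 0.0338 q7 -0.82
clk 6.8 tcp [0.5594 0.1813 0.1767] turn [ 0.21 -0.1  -0.5 ] shift [ 0.32 -0.34  0.67] F [ 0.7 -0.2 -0.9] grip 0.0336 q7 -0.82
clk 6.85 tcp [0.5591 0.1813 0.1765] turn [ 0.19 -0.08 -0.5 ] shift [ 0.32 -0.32  0.65] F [ 0.2 -0.5 -1.3] grip 0.0339 q7 -0.82
clk 6.9 tcp [0.5589 0.1812 0.1762] turn [ 0.16 -0.06 -0.48] shift [ 0.33 -0.3   0.62] F [ 0.3  0.7 -2.5] grip 0.0342 q7 -0.82
[427.93687218 192.8229519 ] [425.08218471 207.00847614]
387 167
```

View pics/hov.png

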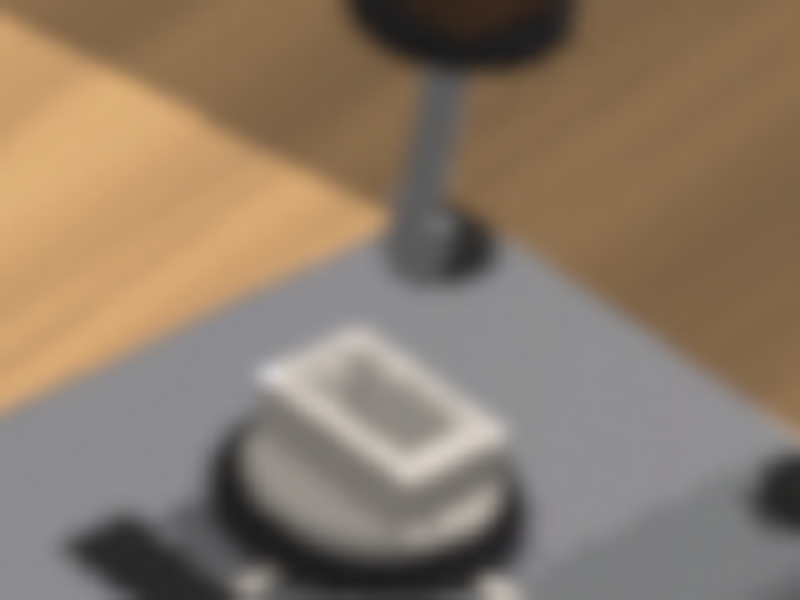

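The hover view shows the blade tip at about (385–450, 270) above and behind the funnel, whose rim centre is at (385,405). It doesn't settle which way the blade's width lies, so I'll fit the tip's depth points for direction.

Run:
```python
from h import *
c=eyes.camera_params('scene'); D=[eyes.snapshot('scene')[1] for _ in range(4)]; 
plan([.5565,.185,.17],-9.3); t=status.sense()['tool_pos']
d=np.median(D,0); W=cloud(d,c)
M=(np.hypot(W[...,0]-t[0],W[...,1]-t[1])<.03)&(W[...,2]>.06)
for lo in np.arange(.08,.15,.007):
    Q=W[M&(W[...,2]>=lo)&(W[...,2]<lo+.007)]
    if len(Q)>2:
        q=Q[:,:2]; m=q.mean(0); w,V=np.linalg.eigh(np.cov((q-m).T)); v=V[:,1]
        print(round(lo,3),len(Q),(m*1000).round(1),'dir',np.degrees(np.arctan2(v[1],v[0])).round(0)%180,'len',np.ptp((q-m)@v).round(4),'thick',np.sqrt(w[0]).round(4))
```

```text
clk 7.1 tcp [0.5582 0.181  0.1751] turn [ 0.05 -0.01 -0.47] shift [ 0.37 -0.23  0.51] F [ 0.9  0.7 -2.3] grip 0.0335 q7 -0.82
0.087 19 [559.6 177.9] dir 173.0 len 0.0144 thick 0.0006
0.094 19 [560.5 177.9] dir 179.0 len 0.0133 thick 0.001
0.101 13 [560.7 176.3] dir 26.0 len 0.0078 thick 0.0011
0.108 14 [560.5 176.4] dir 13.0 len 0.0084 thick 0.001
0.115 15 [560.6 176.3] dir 34.0 len 0.0081 thick 0.0014
0.122 13 [560.8 176.1] dir 31.0 len 0.0077 thick 0.0011
0.129 13 [560.5 176.3] dir 33.0 len 0.008 thick 0.001
0.143 39 [567.6 164.4] dir 31.0 len 0.0411 thick 0.0044
```

The depth fit gives a 14 mm wide tip along about 173°, parallel to the tool's y as needed. It needs about +0.38 cm in tool x and -0.31 cm in tool y.

Request:
drive_tool(
  deltas=[
    [0,0,-0.5,0.38,-0.3,0,-1],
    [0,0,0,0,0,1,-1],
    [0,0,0,0,0,1,-1],
    [0,0,0,0,0,0,-1],
    [0,0,0,0,0,0,-1],
  ],
)

```text
clock: 7.6
tool_pos: [0.5554, 0.185, 0.1537]
ee_rot: [-2.393, -2.034, 0.002]
force: [-0.0, 0.4, -0.2]
grip_width: 0.0337
gripper_force: 30.0
```

```bash
cat > tip.py <<'E'
from h import *
c=eyes.camera_params('scene'); D=[eyes.snapshot('scene')[1] for _ in range(4)]; 
plan([.556,.1855,.118],-9.3); t=status.sense()['tool_pos']
d=np.median(D,0); W=cloud(d,c)
M=(np.hypot(W[...,0]-t[0],W[...,1]-t[1])<.03)&(W[...,2]>.04)
for lo in np.arange(t[2]-.124,t[2]-.07,.006):
    Q=W[M&(W[...,2]>=lo)&(W[...,2]<lo+.006)]
    if len(Q)>2:
        q=Q[:,:2]; r=cv2.minAreaRect((q*1000).astype('f4'))
        print(round(lo,3),len(Q),(q.mean(0)*1000).round(1),'rect',np.round(r[0],1),np.round(r[1],1),round(r[2],0))
E
python3 tip.py
```

```text
clk 7.8 tcp [0.5559 0.1853 0.1548] turn [ 0.03 -0.02  0.03] shift [0.02 0.   3.68] F [-0.4 -0.5 -1.5] grip 0.0335 q7 -0.84
0.037 46 [558.6 182.3] rect [557.6 185.3] [27.6 41.6] 80.0
0.043 192 [557.  184.9] rect [557.3 190. ] [39.3 43.5] 81.0
0.061 4 [556.1 182.5] rect [556.1 182.6] [ 0.6 12.9] 84.0
0.067 16 [556.1 182.5] rect [555.8 182.6] [ 4.1 13.3] 89.0
0.073 13 [557.8 182.1] rect [556.3 182.2] [ 2.2 14.2] 86.0
0.079 15 [557.8 181. ] rect [557.8 180.9] [8.6 4.1] 33.0
```

Request:
drive_tool(
  deltas=[
    [0,0,0,0.05,0.08,0.8,-1],
    [0,0,0,0,0,0.8,-1],
    [0,0,0,0,0,0.6,-1],
    [0,0,0,0,0,0.5,-1],
    [0,0,0,0,0,0,-1],
  ],
)

```text
clock: 8.3
tool_pos: [0.5564, 0.1859, 0.1269]
ee_rot: [-2.393, -2.034, 0.0]
force: [0.4, 0.2, 0.0]
grip_width: 0.0337
gripper_force: 30.0
```

Request:
drive_tool(
  deltas=[
    [0,0,0,0,0,0.2,-1],
    [0,0,0,0,0,0.2,-1],
    [0,0,0,0,0,0,-1],
    [0,0,0,0,0,0,-1],
  ],
)

```text
clock: 8.7
tool_pos: [0.5568, 0.1861, 0.1238]
ee_rot: [-2.393, -2.035, -0.002]
force: [0.1, 1.6, -0.3]
grip_width: 0.0342
gripper_force: 30.0
```

Request:
drive_tool(
  deltas=[
    [0,0,0,0,0,0.2,-1],
    [0,0,0,0,0,0.2,-1],
    [0,0,0,0,0,0,-1],
    [0,0,0,0,0,0,-1],
  ],
)

```text
clock: 9.1
tool_pos: [0.5569, 0.1861, 0.12]
ee_rot: [2.394, 2.035, 0.002]
force: [-0.5, 2.4, 1.5]
grip_width: 0.0339
gripper_force: 30.0
```

Run:
```python
from h import *
c=eyes.camera_params('scene'); D=[eyes.snapshot('scene')[1] for _ in range(4)]
F=[]
for i in range(2): eyes.snapshot('top'); F.append(status.sense()['force'])
plan([.556,.1855,.118],-9.3); print(np.mean(F,0))
for n,d in(('before',np.load('pics/scene.npy')),('now',np.median(D,0))):
    W=cloud(d,c); M=(np.abs(W[...,0]-.557)<.025)&(np.abs(W[...,1]-.185)<.03)&(W[...,2]>.04)&(W[...,2]<.055)
    Q=W[M]; print(n,len(Q),np.percentile(Q[:,2],[50,75,90]))
    M=(np.abs(W[...,0]-.557)<.025)&(np.abs(W[...,1]-.185)<.03)&(W[...,2]>.026)&(W[...,2]<.038); print(np.median(W[M][:,2]))
```

```text
clk 9.4 tcp [0.5569 0.186  0.1199] turn [ 0.05 -0.06  0.04] shift [-0.07 -0.08  0.19] F [1.5 3.4 2.1] grip 0.0342 q7 -0.87
[1.22709992 3.05506339 2.35068547]
before 233 [0.04583367 0.04716844 0.04808425]
0.0335113009764384
now 196 [0.04393533 0.04464173 0.04596805]
0.03096090098911603
```

Request:
drive_tool(
  deltas=[
    [0,0,0,0.05,0,0.15,-1],
    [0,0,0,0,0,0,-1],
    [0,0,0,0,0,0,-1],
    [0,0,0,0,0,0,-1],
  ],
)

```text
clock: 9.8
tool_pos: [0.5569, 0.1861, 0.1183]
ee_rot: [2.393, 2.034, 0.001]
force: [0.2, 2.0, 4.3]
grip_width: 0.034
gripper_force: 30.0
```

Request:
drive_tool(
  deltas=[
    [0,0,4,0,0,0,-1],
    [0,0,4,0,0,0,-1],
    [0,0,4,0,0,0,-1],
    [0,0,4,0,0,0,-1],
    [0,0,0,0,0,0,-1],
  ],
)

```text
clock: 10.3
tool_pos: [0.5576, 0.1868, 0.1186]
ee_rot: [2.653, 1.682, 0.004]
force: [2.9, 3.6, 3.1]
grip_width: 0.0336
gripper_force: 30.0
```

Run:
```python
from h import *
plan([.5569,.186,.1185],-9.3); print(status.sense()['torque'])
```

```text
clk 10.3 tcp [0.5576 0.1868 0.1186] turn [  0.12  -0.11 -15.94] shift [-0.09 -0.06  0.01] F [2.9 3.6 3.1] grip 0.0336 q7 -1.11
[ 1.09753793 -0.81052726  0.09090359]
```

Request:
drive_tool(
  deltas=[
    [0,0,5,0,0,0,-1],
    [0,0,5,0,0,0,-1],
    [0,0,5,0,0,0,-1],
    [0,0,5,0,0,0,-1],
    [0,0,0,0,0,0,-1],
  ],
)

```text
clock: 10.8
tool_pos: [0.5578, 0.1862, 0.1185]
ee_rot: [2.904, 1.197, 0.004]
force: [3.0, 2.9, 4.8]
grip_width: 0.0342
gripper_force: 30.0
```

Run:
```python
from h import *
plan([.5569,.186,.1183],-84); print(status.sense()['torque'])
```

```text
clk 10.8 tcp [0.5578 0.1862 0.1185] turn [ 0.05 -0.15 38.82] shift [-0.09  0.01  0.02] F [3.  2.9 4.8] grip 0.0342 q7 -1.42
[ 0.82053614 -1.07052887  0.11327707]
```

Steady: torque is about 0.1 N m and the cap is still pressed. Continuing.

Request:
drive_tool(
  deltas=[
    [0,0,5,0,0,0.02,-1],
    [0,0,5,0,0,0,-1],
    [0,0,5,0,0,0,-1],
    [0,0,5,0,0,0,-1],
    [0,0,0,0,0,0,-1],
  ],
)

```text
clock: 11.3
tool_pos: [0.5578, 0.1856, 0.1183]
ee_rot: [3.067, 0.676, 0.003]
force: [3.4, 0.9, 4.3]
grip_width: 0.0341
gripper_force: 30.0
```

Request:
drive_tool(
  deltas=[
    [0,0,5,0,0,0,-1],
    [0,0,5,0,0,0,-1],
    [0,0,5,0,0,0,-1],
    [0,0,2,0,0,0,-1],
    [0,0,0,0,0,0,-1],
  ],
)

```text
clock: 11.8
tool_pos: [0.5577, 0.1851, 0.1181]
ee_rot: [3.133, 0.216, 0.003]
force: [3.5, 0.8, 4.9]
grip_width: 0.0339
gripper_force: 30.0
```

Run:
```python
from h import *
c=eyes.camera_params('scene'); p,_=eyes.snapshot('scene'); d=np.median([eyes.snapshot('scene')[1] for _ in range(3)],0)
plan([.5569,.186,.1183],-84); print(status.sense()['torque'])
W=cloud(d,c); M=(np.abs(W[...,0]-.557)<.03)&(np.abs(W[...,1]-.185)<.03)&(W[...,2]>.038)&(W[...,2]<.055)
print(cv2.minAreaRect((W[M][:,:2]*1000).astype('f4')),np.percentile(W[M][:,2],[50,75,90]))
x,y=proj([.557,.185,.045],c).astype(int)
cv2.imwrite('pics/turn.png',cv2.resize(p[y-30:y+30,x-40:x+40],(800,600),interpolation=cv2.INTER_CUBIC))
```

```text
clk 12.0 tcp [0.5576 0.1851 0.118 ] turn [ 0.06 -0.08  1.79] shift [-0.06 -0.1  -0.03] F [ 5.1 -0.1  4. ] grip 0.0334 q7 -1.98
[-0.09891916 -1.62183675  0.09624722]
((557.029052734375, 184.64590454101562), (27.428192138671875, 45.68939208984375), 22.74112319946289) [0.04213158 0.04320941 0.04435812]
```

View pics/turn.png

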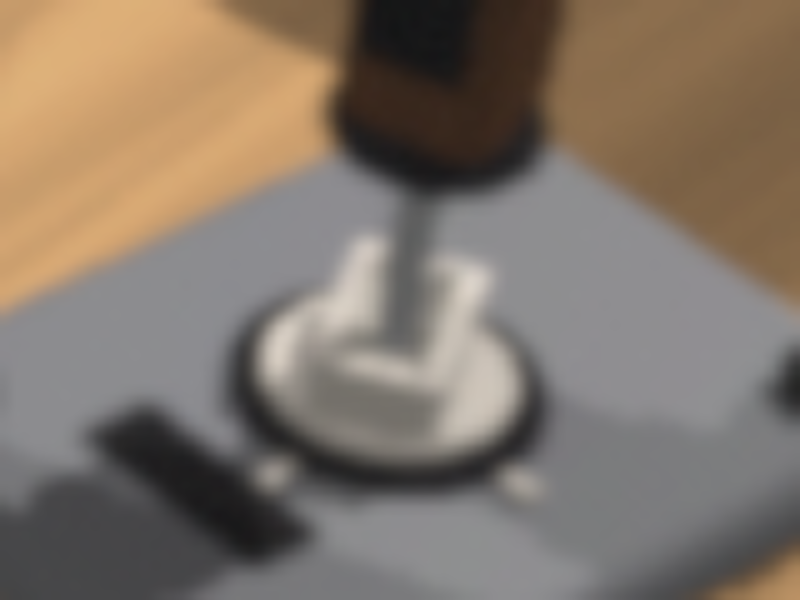

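The blade is in the slot and the cap is pressed (rim about 2–4 mm lower). The funnel's long side has turned from -9° to about -67°, roughly 1.0 rad. I'll turn a little more for margin, then relieve and lift.

Request:
drive_tool(
  deltas=[
    [0,0,4,0,0,0,-1],
    [0,0,4,0,0,0,-1],
    [0,0,0,0,0,0,-1],
    [0,0,0,0,0,0,-1],
  ],
)

```text
clock: 12.4
tool_pos: [0.5575, 0.1849, 0.118]
ee_rot: [3.14, -0.006, 0.002]
force: [4.7, -0.5, 4.0]
grip_width: 0.0337
gripper_force: 30.0
```

Request:
drive_tool(
  deltas=[
    [0,0,-4,0,0,0,-1],
    [0,0,0,0,0,-0.5,-1],
    [0,0,0,0,0,-0.7,-1],
    [0,0,0,0,0,-1.5,-1],
    [0,0,0,0,0,-3,-1],
  ],
)

```text
clock: 12.9
tool_pos: [0.5517, 0.1843, 0.1717]
ee_rot: [3.136, 0.103, -0.021]
force: [0.4, -0.1, -1.7]
grip_width: 0.0337
gripper_force: 30.0
```

```bash
python3 - <<'E'
from h import *
c=eyes.camera_params('scene'); d=np.median([eyes.snapshot('scene')[1] for _ in range(4)],0)
W=cloud(d,c); M=(np.abs(W[...,0]-.557)<.03)&(np.abs(W[...,1]-.185)<.03)&(W[...,2]>.042)&(W[...,2]<.055)
print(cv2.minAreaRect((W[M][:,:2]*1000).astype('f4')),np.percentile(W[M][:,2],[50,75,90]))
plan([.5296,-.3467,.295],-30)
E
sed -i 's/plan(\[.*/t=status.sense()["tool_pos"]/' tip.py; python3 tip.py
```

```text
((556.77490234375, 185.0614471435547), (27.752681732177734, 43.679840087890625), 14.350110054016113) [0.04664823 0.04752015 0.04813492]
clk 13.1 tcp [0.5548 0.1856 0.1743] turn [-4.000e-02  2.200e-01 -5.625e+01] shift [-47.36  24.43 -12.07] F [-0.2  0.1 -1.5] grip 0.0338 q7 -2.02
0.079 3 [554.6 181.2] rect [555.1 181.7] [4.9 2. ] 75.0
0.085 10 [554.6 183.7] rect [554.3 184.9] [11.7  2.6] 87.0
0.091 9 [554.6 181.4] rect [555.  183.6] [11.5  2.8] 81.0
0.097 11 [555.  181.6] rect [555.9 182.3] [7.9 4.7] 43.0
```

The cap is locked at about 1.17 rad and has risen. Now I'll return to the block.

Request:
drive_tool(
  deltas=[
    [0,0,-8,0,0,-3,-1],
    [0,0,-8,0,0,-3,-1],
    [0,0,-8,0,0,-3,-1],
    [0,0,-8,0,0,-3,-1],
    [0,0,-8,0,0,0,-1],
  ],
)

```text
clock: 13.8
tool_pos: [0.5582, 0.1871, 0.2987]
ee_rot: [2.912, 1.178, 0.01]
force: [0.8, -0.5, -2.5]
grip_width: 0.0335
gripper_force: 30.0
```

Request:
drive_tool(
  deltas=[
    [0,0,-8,0,0,0,-1],
    [0,0,-8.2,0,0,0,-1],
    [0,0,0,-2,1,0,-1],
    [0,0,0,-3.9,2,0,-1],
    [0,0,0,-3.9,2,0,-1],
  ],
)

```text
clock: 14.3
tool_pos: [0.5499, 0.0755, 0.2937]
ee_rot: [-2.719, -1.572, 0.004]
force: [0.5, -0.5, -1.1]
grip_width: 0.0339
gripper_force: 30.0
```

Request:
drive_tool(
  deltas=[
    [0,0,0,-3.9,2,0,-1],
    [0,0,0,-3.9,2,0,-1],
    [0,0,0,-3.9,2,0,-1],
    [0,0,0,-3.9,2,0,-1],
    [0,0,0,-3.9,2,0,-1],
  ],
)

```text
clock: 14.8
tool_pos: [0.5386, -0.1443, 0.294]
ee_rot: [-2.72, -1.569, 0.002]
force: [0.7, -0.1, -2.0]
grip_width: 0.034
gripper_force: 30.0
```

Request:
drive_tool(
  deltas=[
    [0,0,0,-3.9,2,0,-1],
    [0,0,0,-3.9,2,0,-1],
    [0,0,0,-3.9,2,0,-1],
    [0,0,0,0,0,0,-1],
    [0,0,0,0,0,0,-1],
  ],
)

```text
clock: 15.3
tool_pos: [0.532, -0.275, 0.2934]
ee_rot: [-2.722, -1.564, 0.002]
force: [0.0, 1.9, -2.0]
grip_width: 0.034
gripper_force: 30.0
```

Run:
```python
from h import *
plan([.5296,-.3467,.295],-30)
```

```text
clk 15.3 tcp [ 0.532  -0.275   0.2934] turn [-0.17 -0.01 -0.24] shift [-6.33  3.38 -0.16] F [ 0.   1.9 -2. ] grip 0.034 q7 -0.19
```

Request:
drive_tool(
  deltas=[
    [0,0,0,-3.15,1.7,0,-1],
    [0,0,0,-3.15,1.7,0,-1],
    [0,0,0,0,0,0,-1],
    [0,0,0,0,0,5,-1],
    [0,0,0,0,0,5,-1],
  ],
)

```text
clock: 15.8
tool_pos: [0.5324, -0.344, 0.195]
ee_rot: [2.718, 1.571, 0.004]
force: [0.2, -1.0, -2.4]
grip_width: 0.0341
gripper_force: 30.0
```

Request:
drive_tool(
  deltas=[
    [0,0,0,0,0,0,-1],
    [0,0,0,0,0,0,-1],
    [0,0,0,0,0,0,-1],
  ],
)

```text
clock: 16.1
tool_pos: [0.533, -0.3456, 0.198]
ee_rot: [2.717, 1.568, 0.005]
force: [-0.7, -0.0, -0.6]
grip_width: 0.0335
gripper_force: 30.0
```

```bash
python3 tip.py
python3 - <<'E'
from h import *
plan([.529,-.3467,.1045],-30)
E
```

```text
0.073 795 [ 534.5 -346.1] rect [ 531.7 -345.7] [58.9 59.2] 52.0
0.091 3 [ 522.3 -343.2] rect [ 522.5 -342.6] [3.4 5.4] 66.0
0.109 6 [ 538.3 -350.3] rect [ 538.4 -350.4] [2.7 1. ] 70.0
0.115 6 [ 538.4 -350.4] rect [ 537.9 -350.1] [1.6 3.6] 49.0
0.121 19 [ 536.3 -349.3] rect [ 537.  -349.3] [7.5 5.8] 70.0
clk 16.3 tcp [ 0.5319 -0.3459  0.1972] turn [ 0.22  0.01 -0.06] shift [-0.21 -0.21  9.27] F [-0.  -0.3 -1.4] grip 0.0339 q7 -0.1
```

Request:
drive_tool(
  deltas=[
    [0,0,0,-0.2,-0.3,0,-1],
    [0,0,0,0,0,2,-1],
    [0,0,0,0,0,2,-1],
    [0,0,0,0,0,2,-1],
    [0,0,0,0,0,1,-1],
  ],
)

```text
clock: 16.8
tool_pos: [0.5261, -0.3455, 0.1235]
ee_rot: [-2.72, -1.568, 0.002]
force: [0.5, 0.4, -1.1]
grip_width: 0.0336
gripper_force: 30.0
```

Request:
drive_tool(
  deltas=[
    [0,0,0,0,0,1,-1],
    [0,0,0,0,0,0.8,-1],
    [0,0,0,0,0,0,-1],
    [0,0,0,0,0,0,-1],
    [0,0,0,0,0,0,-1],
  ],
)

```text
clock: 17.3
tool_pos: [0.5278, -0.346, 0.1077]
ee_rot: [2.72, 1.568, 0.001]
force: [0.3, 0.7, -1.9]
grip_width: 0.0335
gripper_force: 30.0
```

Run:
```python
from h import *
plan([.529,-.3467,.1045],-30)
```

```text
clk 17.3 tcp [ 0.5278 -0.346   0.1077] turn [ 0.09  0.   -0.07] shift [0.   0.14 0.32] F [ 0.3  0.7 -1.9] grip 0.0335 q7 -0.12
```

Request:
drive_tool(
  deltas=[
    [0,0,0,0,0,0.2,-1],
    [0,0,0,0,0,0.1,-1],
    [0,0,0,0,0,0,-1],
    [0,0,0,0,0,0,-1],
  ],
)

```text
clock: 17.7
tool_pos: [0.5275, -0.3459, 0.1045]
ee_rot: [2.721, 1.569, 0.001]
force: [-1.3, 0.3, 3.7]
grip_width: 0.034
gripper_force: 30.0
```

Request:
drive_tool(
  deltas=[
    [0,0,0,0,0,0,1],
    [0,0,0,0,0,0,1],
    [0,0,0,0,0,0,1],
    [0,0,0,0,0,0,1],
    [0,0,0,0,0,0,1],
  ],
)

```text
clock: 18.2
tool_pos: [0.5272, -0.3458, 0.1038]
ee_rot: [-2.722, -1.569, 0.0]
force: [0.3, -0.5, -0.0]
grip_width: 0.0662
gripper_force: 0.0
```

Request:
drive_tool(
  deltas=[
    [0,0,0,0,0,0,1],
    [0,0,0,0,0,0,1],
    [0,0,0,0,0,0,1],
    [0,0,0,0,0,0,1],
  ],
)

```text
clock: 18.6
tool_pos: [0.5272, -0.3458, 0.1039]
ee_rot: [2.722, 1.569, 0.0]
force: [1.0, 0.6, 1.3]
grip_width: 0.0863
gripper_force: 0.0
```

Request:
drive_tool(
  deltas=[
    [0,0,0,0,0,-2,1],
    [0,0,0,0,0,-3,1],
    [0,0,0,0,0,-4,1],
    [0,0,0,0,0,-4,1],
    [0,0,0,0,0,0,1],
  ],
)

```text
clock: 19.1
tool_pos: [0.5305, -0.3474, 0.2407]
ee_rot: [2.712, 1.563, 0.01]
force: [0.9, -0.8, 0.5]
grip_width: 0.0869
gripper_force: 0.0
```

Run:
```python
from h import *
plan([.5276,-.347,.2],-30)
for n in('scene','wrist'):
    c=eyes.camera_params(n); _,d=eyes.snapshot(n); W=cloud(d,c); m=(d>0)&(np.hypot(W[...,0]-.5275,W[...,1]+.347)<.04)
    for lo,hi in((.155,.17),(.07,.078)):
        Q=W[m&(W[...,2]>lo)&(W[...,2]<hi)]
        if len(Q)>5: print(n,len(Q),np.median(Q[:,2]).round(4),cv2.minAreaRect((Q[:,:2]*1000).astype('f4')))
```

```text
clk 19.1 tcp [ 0.5305 -0.3474  0.2407] turn [ 0.71  0.   -0.08] shift [-0.11 -0.27  4.07] F [ 0.9 -0.8  0.5] grip 0.0869 q7 -0.09
scene 502 0.1603 ((528.0673828125, -347.81512451171875), (34.16244888305664, 34.56998825073242), 61.697349548339844)
scene 1021 0.0749 ((526.3115844726562, -346.9677734375), (70.71456146240234, 74.61897277832031), 82.02738189697266)
wrist 2723 0.1611 ((526.9102172851562, -346.3735656738281), (33.569374084472656, 34.15955352783203), 60.131065368652344)
wrist 3291 0.0756 ((526.2760620117188, -345.9811096191406), (70.2568359375, 70.0418701171875), 81.88257598876953)
```

The driver stands upright and seated, with its handle top at 0.161 m as at the start and its centre within 2 mm of the block's. The gripper is clear, so I'm handing in.

```bash
python3 -c "
from plant import workorder
print(workorder.finish_job())"
```

```text
the job is handed in; nothing more can be done
None
```

I turned the cap to about 1.17 rad by depth-camera measurement (locked is above 0.85), stood the broad-bladed screwdriver back upright in its block, released it, and handed the job in at about 19 s; the hand-in returned no verdict.

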